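Check a pipe nipple's length on the swing-arm height gauge

ROBOT

A 6-joint arm with a two-finger parallel gripper is mounted at the origin on the work surface. World frame = base frame: x ahead of the robot, y to its left, z up, the work surface at z = 0. Lengths are in mm, angles in degrees, forces in N, time in s.
With the tool pointing down it reaches from about 300 to 850 mm from the base axis. Payload 4.2 kg.
Tool frame: the origin (TCP) lies midway between the tips of the shut fingers; the grasp point (between the pads) lies 19 mm behind it; z points along the fingers, y is the line along which they close (so a half turn about z gives the same grasp; the last joint's range is limited). The gripper opens to 91 mm and grips with 3 to 60 N. Pads are 32 mm wide; open, the fingers measure 118 mm over their backs; the gripper's body (76 mm by 178 mm) begins 60 mm behind the grasp point.
Start: joints at [62.911, 18.312, 89.639, -0, 72.044, -1.146], TCP at [251.559, 517.07, 213.976] pointing down, gripper open.
Joint ranges: [-177.97, 177.97], [-48.28, 115.42], [12.27, 149.76], [-77.06, 257.06], [2.81, 150.46], [-146.56, 146.56]. Speed limits (degrees/s): [147.25, 147.25, 180, 180, 180, 180].

INTERFACE

Orientations are given as [roll, pitch, yaw] about the fixed x, y, z axes, in that order (R = Rz(yaw) Ry(pitch) Rx(roll)).
In Python, from workcell import state, grab_frame, camera_model, workorder gives the robot as it stands.
- The arm moves only by the tool carry_out, never from a script. Its argument "commands" is a list of rows, each a list of 7 numbers: the turn, a rotation vector about the tool's x, y, z in degrees, then the shift along the tool's x, y, z in mm, then the opening, from -1 (shut) to 1 (fully open). In form: [[ax, ay, az, dx, dy, dz, hand], ...]. A call has 1 to 20 rows; each row is the pose to reach, as a shift and turn from the pose commanded when the call began, along the tool's axes at that moment; what a row does not reach only later rows make up. A row lasts 1/10 s, in which the tool goes at most 50 mm and 8.59 degrees, less where a joint would pass 70% of its speed; a pose out of reach is approached as far as the arm can. A call with a gripper value outside its range is refused whole. The fingers move at their own pace and stop on an object; "force" is the grip in N (left out, the last holds). Time passes only in rows, so rows that repeat a pose let the fingers close. It gives the time, the measured TCP pose, the force, the opening and the grip force at its end, in the units of the state.
- state(): the state, without advancing time (a new reading comes with each control period).
- grab_frame(name): name is "scene" or "side" or "wrist"; returns the picture (384x512x3 uint8, red, green, blue); there is no depth.
- camera_model(name): a dict with "fx", "fy", "cx", "cy" (pixels), "dist" ([k1, k2, p1, p2, k3] as OpenCV has them; the pictures are not rectified), "origin" and "rotation" of the camera in the world; the wrist camera has in their place "mount" (4x4, takes a point from camera to tool coordinates, whose origin is the TCP and whose axes are the flange's). Camera axes: x right, y up, looking along -z (the intrinsics and any distortion apply to the point x, -y, -z); pixel columns grow to the right and rows downward; lengths in mm; the calibration is good to about 2 mm. A picture is of the moment at which its call begins: read the wrist's pose just before it. camera_model takes no time and is no camera call.
- workorder.job_done(): hands the job in; it is judged then, once.
The state is a dict: "time_s": time; "qpos": joint angles; "qvel": joint speeds; "effort": joint torques, N m; "ee_pos": TCP position; "ee_rot": TCP orientation; "force": force on the tool from outside, world axes, zero at the start; "torque": the same for the moment, N m; "gripper_width": finger opening in mm; "gripper_force": force on a finger pad.
Only numpy, scipy, OpenCV 4.12 (cv2) and the standard library are available. Lean on these libraries where they do the work, as an engineer would, in place of code of your own. Each camera call takes 0.05 s, during which the arm holds its last target. There are 200 camera calls.

TASK

Check the shorter of the two pipe nipples on the height gauge: set it down upright on the middle of the gauge's round anvil (do not drop it), then swing the gauge arm over it and slide the spindle down so that the sprung foot rests centrally on the nipple with its spring about half pressed in, never squashed to its stop. Leave it standing like that with the gauge holding its reading, and leave the other fittings where they lie.

Things in the scene. Friction and masses are not known exactly. Their poses are not given: they have to be found in the camera images.
- short_nipple: the part to check: plain galvanized pipe nipple, an open tube 60 mm long, 34 mm outside and 26 mm inside diameter, with slightly narrower grey ends (16 mm each, 33 mm diameter); stands upright on the bench; about 0.15 kg. Origin: centre of its lower end, z along the tube. Both ends are alike.
- short_nipple_center (a point): centre of the short nipple's tube, half way up (30 mm above its lower end)
- long_nipple: a like nipple of the same diameter but 85 mm long, standing on the bench; not to be moved. Origin: centre of its lower end
- gauge: height gauge fixed to the bench: grey base plate 285 x 100 x 14 mm, with a round steel anvil pad (64 mm diameter, 10 mm high, top 24 mm above the bench) near the robot's end and, 180 mm behind it along the gauge's +x, a steel column of 32 mm diameter. Origin: on the bench under the anvil's centre; z up. The plate reaches from -55 to +230 mm along its x and 50 mm either side.
- anvil (a point): centre of the anvil's top face, 24 mm above the bench; the nipple is to stand here
- hinge_axis (a point): on the upright hinge axis of the gauge arm at the column's top, 185 mm above the bench. The arm is a beam 22 mm wide, its top 207 mm above the bench, and carries the spindle 180 mm from this axis; hub and end boss reach 213 and 207 mm
- gauge_arm (a joint): angle of the gauge arm: 0 when the foot is exactly over the anvil's centre (arm along the gauge's -x), growing as the arm swings toward the gauge's +y (clockwise from above); range -0.5 to 1.4 rad; light friction, stays where it is left
- spindle (a joint): how far the upright spindle has slid down through the arm's end: 0 fully up, at most 0.080 m; stiff friction (about 9 N) holds it where it is left. At 0 the foot's underside hangs 125 mm above the anvil's top face (149 mm above the bench)
- foot (a joint): how far the sprung foot is pushed up into the spindle's end: 0 hanging free, 0.012 m at its stop; spring 0.35 N per mm and 0.7 N at the start. Foot underside above the anvil = 0.125 - spindle + foot
- knob (a point): centre of the brass knob on top of the spindle: a cylinder 28 mm diameter and 24 mm high, to be gripped from above or pushed; 158 mm above the foot's underside when the foot hangs free. The bare rod below it is 10 mm diameter
- foot_face (a point): centre of the underside of the gauge's foot, a steel disc of 40 mm diameter and 6 mm thick
- elbow_a: copper sweat elbow lying flat, 27 mm tube sockets, two legs at a right angle, about 63 x 63 mm over all, 27 mm high, origin between the legs near the bend; not to be moved
- elbow_b: the other copper elbow, alike; not to be moved
- valve_wheel: valve hand wheel lying flat, 110 mm diameter, 20 mm high; not to be moved
- radiator_key: small T-shaped brass radiator key lying flat, 55 x 56 x 14 mm; not to be moved
- iron_tee: grey pipe tee lying flat, 68 x 52 x 36 mm; not to be moved
There are look-alikes about, which are no part of the job. Leave any turquoise look-alike of the short_nipple alone.

How it is judged:
By the outcome, as a careful person would: the job done as asked, in the order asked, and still so for the second after the job is handed in, with the robot touching nothing.
It also fails if it takes over 58 s, if anything falls off the work surface, if the arm or the gripper's body presses on something with over 40 N, if the wrist force passes 120 N, or if a joint passes its speed limit or range.

## Working session

There is one attempt and no reset: what is moved stays moved. The work goes in short steps, Python scripts to look and compute and a tool call to move; the robot and the scene stay as the last step left them, time stands still between calls to the robot, and variables do not carry over. Pictures are saved under pics/ and viewed, at most 10 in all, crops included, and the job is handed in when it is done.

Besides the shell and the picture viewer there is one more tool, called after "Request:" as a command line: name --pt "numbers of a row" for each row, then --argument value for the rest. carry_out: Moves the arm, as the interface text tells. Its arguments: {"type":"object","properties":{"commands":{"type":"array"},"force":{"type":"number"}},"required":["commands"]}

```bash
mkdir -p pics
cat > h.py <<'E'
import numpy as np, cv2
from workcell import state, grab_frame, camera_model
from scipy.spatial.transform import Rotation as Ro
def save(n,f):
    im=grab_frame(n); cv2.imwrite(f,im[:,:,::-1]); return im
def cam(n,s=None):
    m=camera_model(n)
    if 'mount' in m:
        s=s or state(); T=np.eye(4); T[:3,:3]=Ro.from_euler('xyz',s['ee_rot'],degrees=True).as_matrix(); T[:3,3]=s['ee_pos']
        T=T@np.array(m['mount']); o,R=T[:3,3],T[:3,:3]
    else: o,R=np.array(m['origin']),np.array(m['rotation'])
    K=np.array([[m['fx'],0,m['cx']],[0,m['fy'],m['cy']],[0,0,1.]]); return K,np.array(m['dist'],float),o,R
def ray(c,uv):
    K,d,o,R=c; p=cv2.undistortPoints(np.array(uv,float).reshape(-1,1,2),K,d)[:,0]
    v=np.c_[p[:,0],-p[:,1],-np.ones(len(p))]@R.T; return o,v
def atz(c,uv,z):
    o,v=ray(c,uv); return o+v*((z-o[2])/v[:,2])[:,None]
def proj(c,P):
    K,d,o,R=c; q=(np.array(P,float).reshape(-1,3)-o)@R*[1,-1,-1]
    return cv2.projectPoints(q,np.zeros(3),np.zeros(3),K,d)[0][:,0]
E
python3 - <<'E'
from h import *
print(state())
a=save('scene','pics/a.png');b=save('side','pics/b.png');c=save('wrist','pics/c.png')
for n in ['scene','side']: print(camera_model(n))
E
```

```text
{'time_s': 0.0, 'qpos': array([ 6.29092712e+01,  1.83523552e+01,  8.97074821e+01, -3.98086325e-04,
        7.20448042e+01, -1.14370520e+00]), 'qvel': array([ 0.00868034, -0.02349347, -0.09482858,  0.01506781,  0.06246283,
        0.04518531]), 'effort': array([ 4.53368903e-04, -4.12458944e+01, -2.31968129e+01,  7.26666790e-02,
        4.56206140e-02, -1.35862451e-04]), 'ee_pos': array([251.32979416, 516.58512284, 213.10584832]), 'ee_rot': array([-1.79895372e+02, -1.71025510e-03,  1.54053098e+02]), 'force': array([ 0.22278222, -0.32949425,  1.01309312]), 'torque': array([ 0.01256882, -0.01085393,  0.0004348 ]), 'gripper_force': 0.0, 'gripper_width': 90.91950979323909}
{'fx': 355.63534373672974, 'fy': 355.63534373672974, 'cx': 256.756763979331, 'cy': 190.49399227292147, 'dist': array([0.02887373, 0.        , 0.        , 0.        , 0.        ]), 'origin': array([1029.76307298,  453.88068619,  902.74841377]), 'rotation': array([ 44.3711019 ,  -0.89114131, 130.4183482 ])}
{'fx': 397.964863537339, 'fy': 397.964863537339, 'cx': 256.2921439100825, 'cy': 185.62396621243286, 'dist': array([-0.09610421,  0.        ,  0.        ,  0.        ,  0.        ]), 'origin': array([ 172.94798894, -743.44117422,  886.38750367]), 'rotation': array([ 50.14666626,  -1.0531248 , -22.97041785])}
```

```bash
sed -i "s/else: o,R=.*/else: o,R=np.array(m['origin']),Ro.from_euler('xyz',m['rotation'],degrees=True).as_matrix()/" h.py
python3 - <<'E'
import cv2
for n in 'ab':
    cv2.imwrite(f'pics/{n}2.png',cv2.resize(cv2.imread(f'pics/{n}.png'),(800,600),interpolation=cv2.INTER_CUBIC))
E
```

```text
(no output)
```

View pics/a2.png

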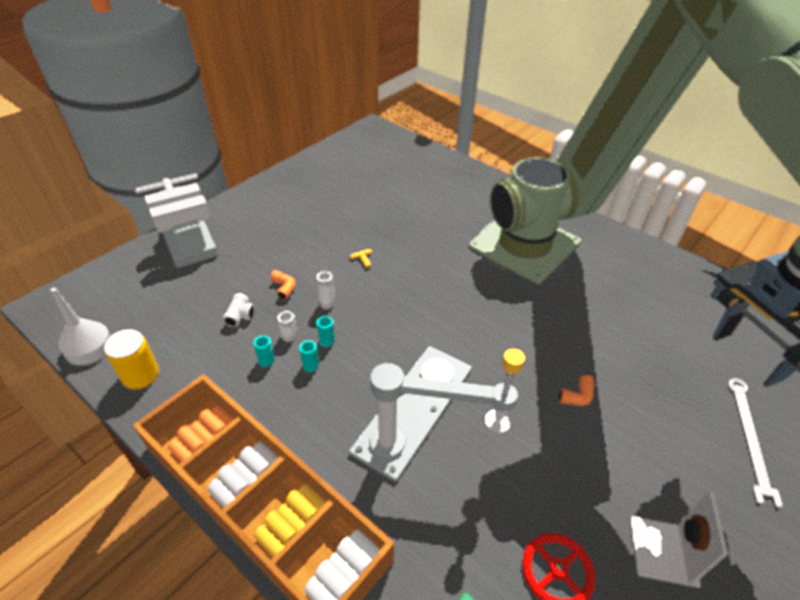

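View pics/b2.png

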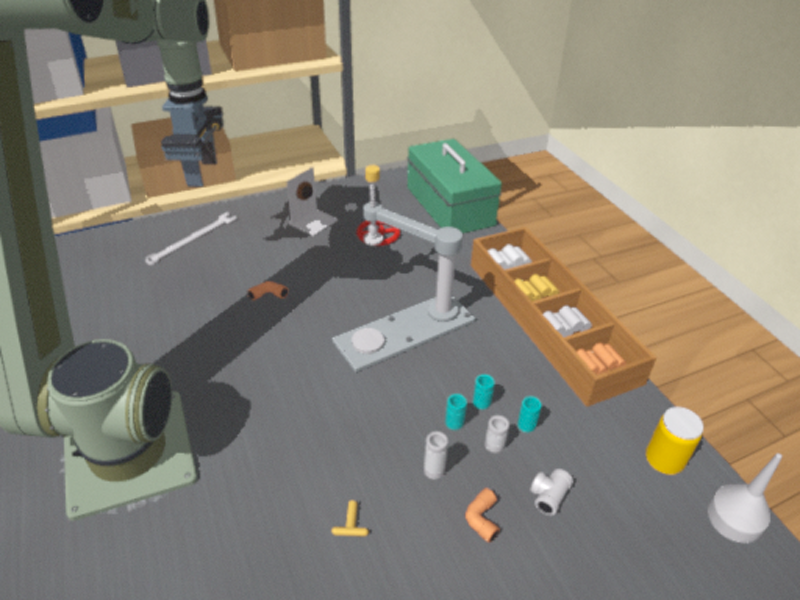

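Short nipple: (287,326) scene view and (497,434) side view, with three turquoise look-alikes close by. The long nipple is at (325,290)/(436,455), the anvil at (437,370)/(368,340), and the knob at (514,360)/(373,174). I'll zoom in to get better pixel positions.

Run:
```python
import cv2,numpy as np
a=cv2.imread('pics/a.png');b=cv2.imread('pics/b.png')
def crop(im,x,y,w=100,h=75):
    c=cv2.resize(im[y:y+h,x:x+w],(400,300),interpolation=cv2.INTER_CUBIC)
    for i in range(0,w,10):
        cv2.line(c,(4*i,0),(4*i,6 if i%50 else 14),(0,0,255),1)
    for i in range(0,h,10): cv2.line(c,(0,4*i),(6,4*i),(0,0,255),1)
    return c
cv2.imwrite('pics/d.png',np.vstack([np.hstack([crop(a,150,165),crop(a,235,215)]),np.hstack([crop(b,260,235),crop(b,210,100,)])]))
```

```text
(no output)
```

View pics/d.png

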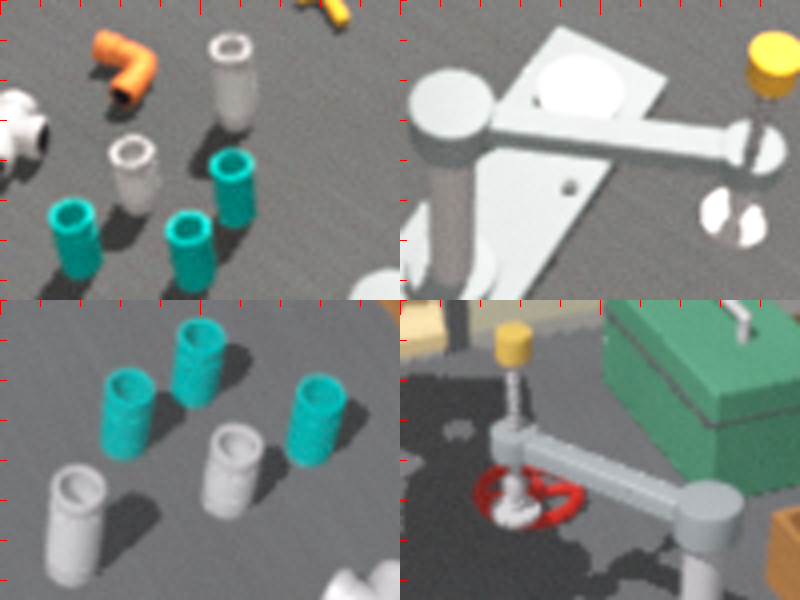

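```bash
cat > tri.py <<'E'
from h import *
A=cam('scene');B=cam('side')
def tri(a,b):
    (o,v),(p,w)=ray(A,[a]),ray(B,[b]); v=v[0];w=w[0]
    s=np.linalg.lstsq(np.c_[v,-w],p-o,rcond=None)[0]; return (o+v*s[0]+p+w*s[1])/2, np.linalg.norm(o+v*s[0]-p-w*s[1])
E
python3 - <<'E'
from tri import *
for n,a,b,z in [('short',(183.25,203.25),(319,271.25),60),('long',(208,177),(279.5,282.5),85),
 ('t1',(168.25,219.25),(340,258.5),60),('t2',(197.5,222.25),(310.5,244),60),('t3',(208.25,206.25),(292.5,257),60),
 ('anvil',(280,236.75),(235.5,217.6),24),('hub',(248,240.75),(287.5,149.5),213),('knobtop',(328.75,228.75),(238.5,107.75),319)]:
    print(n,tri(a,b)[0].round(1),round(tri(a,b)[1],1),atz(A,[a],z)[0].round(1)[:2],atz(B,[b],z)[0].round(1)[:2])
m=camera_model('wrist'); print(m)
E
```

```text
short [ 590.3 -214.3   55.6] 3.1 [ 591.3 -209.9] [ 589.3 -218. ]
long [ 470.  -222.7   80.3] 3.6 [ 471.7 -217.9] [ 469.6 -226.9]
t1 [ 664.5 -198.7   55.5] 3.2 [ 665.2 -194.1] [ 663.2 -202.4]
t2 [ 614.8 -122.2   56.3] 4.1 [ 614.9 -118.5] [ 614.5 -126.1]
t3 [ 547.4 -144.7   56.1] 3.7 [ 548.  -140.9] [ 547.  -148.7]
anvil [470.7  87.5  21.7] 3.6 [470.4  89.2] [471.2  83.8]
hub [650.8 116.5 212.2] 2.1 [650.3 117.4] [651.  114.6]
knobtop [554.6 267.7 293.2] 0.4 [574.9 275.5] [537.9 223.9]
{'fx': 291.9866666397392, 'fy': 291.9866666397392, 'cx': 255.7091731569696, 'cy': 192.52835541440922, 'dist': array([-0.0687129,  0.       ,  0.       ,  0.       ,  0.       ]), 'mount': array([[ 1.11351925e-03,  9.58541447e-01,  2.84950969e-01,
         8.17199087e+01],
       [ 9.99999215e-01, -1.23101823e-03,  2.33245794e-04,
        -6.10985774e-01],
       [ 5.74355596e-04,  2.84950485e-01, -9.58542065e-01,
        -1.70460378e+02],
       [ 0.00000000e+00,  0.00000000e+00,  0.00000000e+00,
         1.00000000e+00]])}
```

Request:
carry_out --pt "0 0 0 -385 -290 -20 0.35" --pt "0 0 0 -385 -290 -20 0.35" --pt "0 0 0 -385 -290 -20 0.35" --pt "0 0 0 -385 -290 -20 0.35" --pt "0 0 0 -385 -290 -20 0.35" --pt "0 0 0 -385 -290 -20 0.35" --pt "0 0 0 -385 -290 -20 0.35" --pt "0 0 0 -385 -290 -20 0.35" --pt "0 0 0 -385 -290 -20 0.35" --pt "0 0 0 -385 -290 -20 0.35" --pt "0 0 0 -385 -290 -20 0.35" --pt "0 0 0 -385 -290 -20 0.35" --pt "0 0 0 -385 -290 -20 0.35" --force 20

```text
time_s: 1.45
ee_pos: [470.3, 88.6, 233.7]
ee_rot: [180.0, -0.1, 154.1]
force: [-0.4, -0.1, 0.0]
gripper_width: 61.6
gripper_force: 0.0
```

Run:
```python
from h import *
s=state(); print(s['time_s'],s['ee_pos'],s['ee_rot'],s['gripper_width'],s['qpos'])
im=save('wrist','pics/w1.png')
c=cam('wrist',s); print(proj(c,[[470.5,87,24],[590,-214,60]]))
np.save('s1.npy',s,allow_pickle=True)
```

```text
1.45 [470.2593227   88.64968727 233.71462347] [ 1.79996542e+02 -5.41976629e-02  1.54104332e+02] 61.56742506573814 [ 9.27476500e+00  8.84346315e+00  9.95788394e+01  3.58754832e-02
  7.16200123e+01 -5.48408897e+01]
[[255.21640021 170.78198396]
 [109.04202142 332.94147881]]
```

Request:
carry_out --pt "0 0 0 24 -323 0 0.35" --pt "0 0 0 24 -323 0 0.35" --pt "0 0 0 24 -323 0 0.35" --pt "0 0 0 24 -323 0 0.35" --pt "0 0 0 24 -323 0 0.35" --pt "0 0 0 24 -323 0 0.35" --pt "0 0 0 24 -323 0 0.35" --pt "0 0 0 24 -323 0 0.35" --pt "0 0 0 24 -323 0 0.35" --pt "0 0 0 24 -323 0 0.35"

```text
time_s: 2.5
ee_pos: [308.6, -190.9, 233.9]
ee_rot: [180.0, -0.0, 154.2]
force: [-0.7, -1.3, 0.0]
gripper_width: 61.4
gripper_force: 0.0
```

Run:
```python
from h import *
s=state(); print(s['time_s'],s['ee_pos'],s['ee_rot'],s['gripper_width'],s['qpos'])
im=save('wrist','pics/w2.png')
c=cam('wrist',s); print(proj(c,[[590,-214,60],[590,-214,0]]))
np.save('s2.npy',s,allow_pickle=True)
cv2.imwrite('pics/w.png',np.hstack([cv2.resize(cv2.imread(f'pics/w{i}.png')[:,56:456],(400,384)) for i in (1,2)]))
```

```text
2.5 [ 308.59294975 -190.89711562  233.89008216] [ 1.79961407e+02 -4.40289441e-03  1.54179624e+02] 61.414530421237856 [-3.35921105e+01 -2.15808382e+00  1.11535440e+02  3.99011821e-02
  7.06322298e+01 -9.77849687e+01]
[[323.59337194 347.34314721]
 [316.02271847 319.98580479]]
```

View pics/w.png

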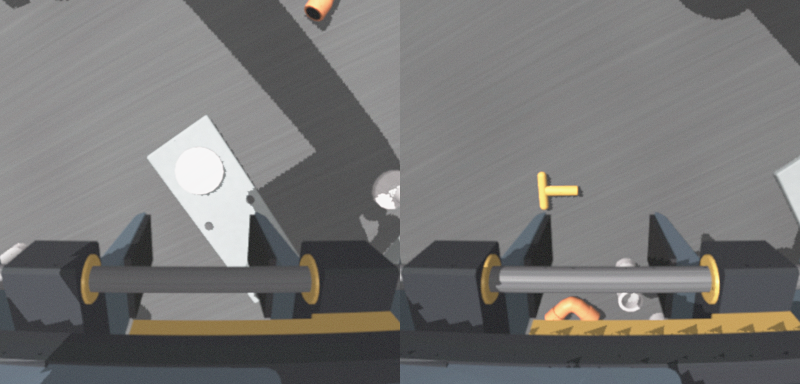

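The wrist view shows the anvil at about (255,171), close to where I predicted. My second shift had wrong numbers: the arm stopped at (309,-191), in the clear. I'll correct to above the short nipple.

Request:
carry_out --pt "0 0 0 -263 102 0 0.35" --pt "0 0 0 -263 102 0 0.35" --pt "0 0 0 -263 102 0 0.35" --pt "0 0 0 -263 102 0 0.35" --pt "0 0 0 -263 102 0 0.35" --pt "0 0 0 -263 102 0 0.35" --pt "0 0 0 -263 102 0 0.35" --pt "0 0 0 -263 102 0 0.35" --pt "0 0 0 -263 102 0 0.35" --pt "0 0 0 -263 102 0 0.35"

```text
time_s: 3.55
ee_pos: [588.1, -215.0, 234.5]
ee_rot: [180.0, 0.0, 154.1]
force: [-0.1, -0.2, 0.1]
gripper_width: 61.5
gripper_force: 0.0
```

Run:
```python
from h import *
s=state(); print(s['time_s'],s['ee_pos'],s['ee_rot'],s['gripper_width'],s['qpos'])
im=save('wrist','pics/w3.png')
c=cam('wrist',s); print(proj(c,[[590,-214,60],[590,-214,0]]))
np.save('s3.npy',s,allow_pickle=True)
s1=np.load('s1.npy',allow_pickle=True).item(); c1=cam('wrist',s1)
g=cv2.imread('pics/w1.png',0)
m=(g>225).astype(np.uint8); m[:130]=0;m[215:]=0
n,l,st,ce=cv2.connectedComponentsWithStats(m)
for i in range(1,n):
  if st[i][4]>200: 
    ct=cv2.findContours((l==i).astype(np.uint8),0,1)[0][0]; e=cv2.fitEllipse(ct); print(st[i],ce[i],e,atz(c1,[e[0],ce[i]],24))
cv2.imwrite('pics/w3b.png',cv2.resize(cv2.imread('pics/w3.png')[120:260,160:350],(760,560),interpolation=cv2.INTER_CUBIC))
```

```text
3.55 [ 588.13613618 -214.9508336   234.49093346] [1.79997835e+02 5.62108330e-03 1.54065790e+02] 61.519697647118676 [-2.11294574e+01  2.23599534e+01  8.05102640e+01  1.72971260e-03
  7.71239999e+01 -8.51956331e+01]
[[257.67082958 177.06431135]
 [257.41911735 167.10816636]]
[ 204  130  106   85 5845] [258.54268606 173.67596236] ((258.835693359375, 173.43609619140625), (73.18268585205078, 108.39697265625), 131.52867126464844) [[475.85259089  89.7652855   24.        ]
 [475.97752977  89.27189027  24.        ]]
[453 179  23  26 228] [463.28070175 191.11403509] ((463.40728759765625, 191.66993713378906), (17.477262496948242, 20.748796463012695), 8.51518440246582) [[624.29868513 338.4940804   24.        ]
 [623.40578227 338.52179188  24.        ]]
[489 195  23  20 303] [501.61056106 205.84818482] ((501.8460693359375, 205.81004333496094), (13.91606330871582, 26.748355865478516), 53.95545959472656) [[672.31509616 388.48533936  24.        ]
 [672.20319863 388.12493075  24.        ]]
```

View pics/w3b.png

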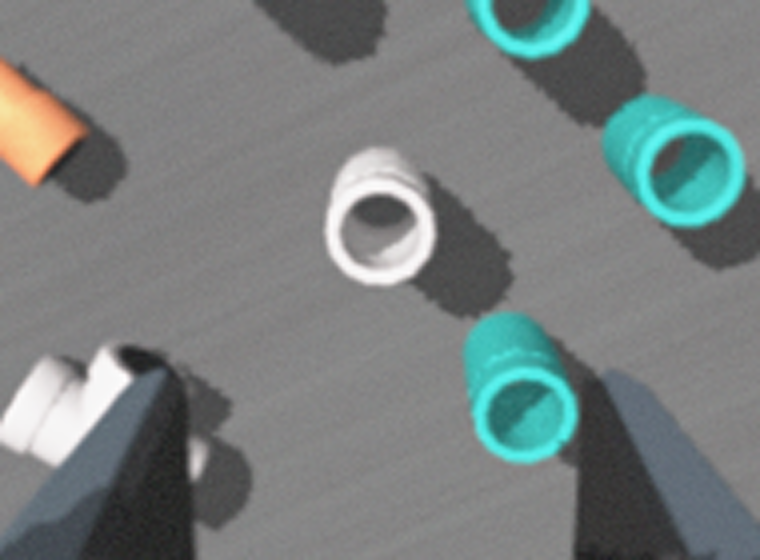

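The white nipple's rim is centred at about (255.2,177.5) in the full wrist picture, and the turquoise parts are well clear.

Run:
```python
from h import *
s=np.load('s3.npy',allow_pickle=True).item(); c=cam('wrist',s); print(atz(c,[(255.25,177.5)],60))
c1=cam('wrist',np.load('s1.npy',allow_pickle=True).item())
g=cv2.imread('pics/w1.png',0); print(g[171,225:290:3], g[145:200:3,255])
for t in (235,240,245,250):
  m=(g>t).astype(np.uint8); n,l=cv2.connectedComponents(m); k=l[171,255]
  ct=max(cv2.findContours((l==k).astype(np.uint8),0,1)[0],key=len); e=cv2.fitEllipse(ct); print(t,e,atz(c1,[e[0]],24))
```

```text
[[ 589.2074025  -216.88110301   60.        ]]
[233 233 244 246 246 246 246 246 246 246 246 246 246 246 246 245 246 246
 209 203 235 234] [233 246 247 246 246 247 246 246 246 246 246 245 245 245 246 246 244 234
 234]
235 ((253.9532012939453, 170.29803466796875), (46.33809280395508, 47.3135871887207), 91.88526916503906) [[469.17847375  85.77416848  24.        ]]
240 ((254.26853942871094, 170.31753540039062), (45.439781188964844, 46.55801010131836), 91.06475830078125) [[469.3848295   86.13977619  24.        ]]
245 ((254.1953582763672, 168.24549865722656), (41.18327713012695, 44.760955810546875), 108.88477325439453) [[466.81935046  87.27811168  24.        ]]
250 ((255.5, 191.5), (445.6497497558594, 616.610595703125), 90.0) [[496.49168627  74.82879303  24.        ]]
```

Request:
carry_out --pt "0 0 0 -1.6 0 45 0.35" --pt "0 0 0 -1.6 0 90 0.35" --pt "0 0 0 -1.6 0 130 0.35" --pt "0 0 0 -1.6 0 160 0.35" --pt "0 0 0 -1.6 0 190 0.35" --pt "0 0 0 -1.6 0 210 0.35" --pt "0 0 0 -1.6 0 217 0.35" --pt "0 0 0 -1.6 0 217 0.35" --pt "0 0 0 -1.6 0 217 0.0" --pt "0 0 0 -1.6 0 217 -0.2" --pt "0 0 0 -1.6 0 217 -0.4" --pt "0 0 0 -1.6 0 217 -0.6" --pt "0 0 0 -1.6 0 217 -0.6" --pt "0 0 0 -1.6 0 217 -0.6" --pt "0 0 0 -1.6 0 217 -0.6" --force 20

```text
time_s: 5.1
ee_pos: [591.0, -216.4, 17.9]
ee_rot: [-180.0, 0.1, 154.1]
force: [0.0, 0.1, 5.1]
gripper_width: 33.7
gripper_force: 20.0
```

Request:
carry_out --pt "0 0 0 0 0 -5 -0.6" --pt "0 0 0 0 0 -20 -0.6" --pt "0 0 0 0 0 -60 -0.6" --pt "0 0 0 0 0 -100 -0.6" --pt "0 0 0 0 0 -130 -0.6" --pt "0 0 0 0 0 -130 -0.6" --pt "0 0 0 0 0 -130 -0.6"

```text
time_s: 5.8
ee_pos: [590.1, -215.8, 146.4]
ee_rot: [180.0, -0.0, 154.1]
force: [-1.5, -0.7, -2.3]
gripper_width: 33.6
gripper_force: 20.0
```

Run:
```python
from h import *
s=state(); print(s['ee_pos'],s['force'],s['gripper_width'])
y=np.radians(154.06); d=np.array([470,86.4])-s['ee_pos'][:2]
print(d@[np.cos(y),np.sin(y)], d@[np.sin(y),-np.cos(y)])
```

```text
[ 590.1303984  -215.8273468   146.43455032] [-1.50419862 -0.65513952 -2.34291053] 33.61198819127001
240.23078997845408 219.23012867335353
```

Request:
carry_out --pt "0 0 0 30 27 0 -0.6" --pt "0 0 0 60 55 0 -0.6" --pt "0 0 0 90 82 0 -0.6" --pt "0 0 0 120 110 0 -0.6" --pt "0 0 0 150 137 0 -0.6" --pt "0 0 0 180 164 0 -0.6" --pt "0 0 0 210 192 0 -0.6" --pt "0 0 0 230 210 0 -0.6" --pt "0 0 0 240 219 0 -0.6" --pt "0 0 0 240 219 0 -0.6" --pt "0 0 0 240 219 0 -0.6" --pt "0 0 0 240 219 0 -0.6"

```text
time_s: 7.0
ee_pos: [471.0, 84.7, 146.6]
ee_rot: [-180.0, -0.0, 154.0]
force: [-0.0, -0.1, -2.2]
gripper_width: 33.5
gripper_force: 20.0
```

Run:
```python
from h import *
s=state(); print(s['ee_pos'],s['force'],s['gripper_width'])
y=np.radians(s['ee_rot'][2]); d=np.array([470,86.4])-s['ee_pos'][:2]
print(d@[np.cos(y),np.sin(y)], d@[np.sin(y),-np.cos(y)])
save('wrist','pics/w4.png'); c=cam('wrist',s); print(proj(c,[[470,86.4,s['ee_pos'][2]+43],[470,86.4,24]]))
```

```text
[470.99838359  84.73826104 146.55537979] [-0.04703157 -0.08521186 -2.20434231] 33.53839065718082
1.6261039605807182 1.0554298096389818
[[258.96847816 273.54626904]
 [257.45696094 186.08170499]]
```

View pics/w4.png

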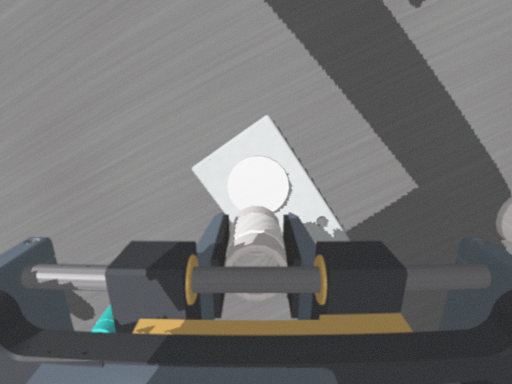

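Request:
carry_out --pt "0 0 0 1.5 1 35 -0.6" --pt "0 0 0 1.5 1 65 -0.6" --pt "0 0 0 1.5 1 85 -0.6" --pt "0 0 0 1.5 1 96 -0.6" --pt "0 0 0 1.5 1 101 -0.6" --pt "0 0 0 1.5 1 101 -0.6" --pt "0 0 0 1.5 1 101 -0.6" --pt "0 0 0 1.5 1 101 -0.6"

```text
time_s: 7.85
ee_pos: [470.5, 87.4, 46.9]
ee_rot: [179.9, 0.1, 154.0]
force: [0.9, -0.1, -1.7]
gripper_width: 33.4
gripper_force: 20.0
```

Request:
carry_out --pt "0 0 0 0 0 0.7 -0.6" --pt "0 0 0 0 0 1.4 -0.6" --pt "0 0 0 0 0 2.0 -0.6" --pt "0 0 0 0 0 2.0 -0.6" --pt "0 0 0 0 0 2.0 -0.6"

```text
time_s: 8.35
ee_pos: [469.6, 87.4, 43.9]
ee_rot: [180.0, -0.0, 154.1]
force: [-0.1, -0.3, -1.9]
gripper_width: 33.5
gripper_force: 20.0
```

Request:
carry_out --pt "0 0 0 0 0 0.5 -0.6" --pt "0 0 0 0 0 1.0 -0.6" --pt "0 0 0 0 0 1.0 -0.6" --pt "0 0 0 0 0 1.0 -0.6"

```text
time_s: 8.75
ee_pos: [469.6, 87.4, 42.9]
ee_rot: [180.0, -0.0, 154.1]
force: [0.7, -0.0, -2.2]
gripper_width: 33.8
gripper_force: 20.0
```

Request:
carry_out --pt "0 0 0 0 0 0.5 -0.6" --pt "0 0 0 0 0 1.0 -0.6" --pt "0 0 0 0 0 1.0 -0.6" --pt "0 0 0 0 0 1.0 -0.6"

```text
time_s: 9.15
ee_pos: [469.6, 87.3, 41.9]
ee_rot: [180.0, -0.0, 154.1]
force: [-0.0, 0.3, -1.8]
gripper_width: 33.7
gripper_force: 20.0
```

Request:
carry_out --pt "0 0 0 0 0 0.4 -0.6" --pt "0 0 0 0 0 0.8 -0.6" --pt "0 0 0 0 0 0.8 -0.6" --pt "0 0 0 0 0 0.8 -0.6"

```text
time_s: 9.55
ee_pos: [469.7, 87.4, 41.8]
ee_rot: [180.0, 0.0, 154.1]
force: [-2.1, -0.2, 5.4]
gripper_width: 33.3
gripper_force: 20.0
```

Request:
carry_out --pt "0 0 0 0 0 0.4 -0.6" --pt "0 0 0 0 0 0.4 -0.6" --pt "0 0 0 0 0 0.4 -0.6"

```text
time_s: 9.85
ee_pos: [469.7, 87.4, 41.8]
ee_rot: [180.0, 0.0, 154.1]
force: [-2.8, -0.2, 8.0]
gripper_width: 33.5
gripper_force: 20.0
```

Contact is felt, so the nipple is standing on the anvil. I'll relieve the pressure, open and rise.

Request:
carry_out --pt "0 0 0 0 0 -0.5 -0.6" --pt "0 0 0 0 0 -0.7 -0.6" --pt "0 0 0 0 0 -0.7 -0.2" --pt "0 0 0 0 0 -0.7 -0.1" --pt "0 0 0 0 0 -0.7 0.0" --pt "0 0 0 0 0 -0.7 0.1" --pt "0 0 0 0 0 -0.7 0.2" --pt "0 0 0 0 0 -0.7 0.3" --pt "0 0 0 0 0 -0.7 0.4" --pt "0 0 0 0 0 -0.7 0.4" --pt "0 0 0 0 0 -10 0.4" --pt "0 0 0 0 0 -30 0.4" --pt "0 0 0 0 0 -60 0.4" --pt "0 0 0 0 0 -100 0.4" --pt "0 0 0 0 0 -150 0.4" --pt "0 0 0 0 0 -195 0.4" --pt "0 0 0 0 0 -195 0.4" --pt "0 0 0 0 0 -195 0.4"

```text
time_s: 11.65
ee_pos: [469.9, 87.4, 237.2]
ee_rot: [179.9, 0.1, 154.1]
force: [0.7, -0.8, 0.1]
gripper_width: 63.7
gripper_force: 0.0
```

Run:
```python
from h import *
s=state(); print(s['time_s'],s['ee_pos'],s['ee_rot'],s['gripper_width'])
im=save('wrist','pics/w5.png');np.save('s5.npy',s,allow_pickle=True)
c=cam('wrist',s); p=proj(c,[[470,86.4,24],[470,86.4,84]]);print(p)
u,v=p.mean(0).astype(int)
cv2.imwrite('pics/w5b.png',cv2.resize(im[v-60:v+60,u-80:u+80,::-1],(640,480),interpolation=cv2.INTER_CUBIC)); print(u-80,v-60)
```

```text
11.65 [469.91081783  87.42146569 237.23180293] [1.79890384e+02 1.45660027e-01 1.54060194e+02] 63.656052507420334
[[255.30120929 169.3805723 ]
 [255.30091646 180.47498835]]
175 114
```

View pics/w5b.png

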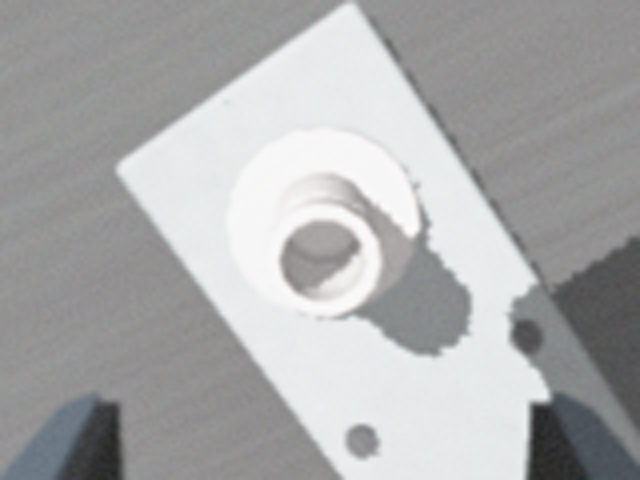

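The nipple stands upright on the anvil: rim at about (257.2,179), anvil at about (255.7,169.5).

Run:
```python
from h import *
s=np.load('s5.npy',allow_pickle=True).item(); c=cam('wrist',s)
print(atz(c,[(257.25,179)],84),atz(c,[(255.75,169.5)],24))
g=cv2.imread('pics/w5.png',0)
m=(g>240).astype(np.uint8); n,l=cv2.connectedComponents(m); k=l[170,235]
ct=max(cv2.findContours((l==k).astype(np.uint8),0,1)[0],key=len)
h=cv2.convexHull(ct); e=cv2.fitEllipse(h); print(e,atz(c,[e[0]],24))
# delta to view knob: TCP above (556,266)
y=np.radians(154.06); d=np.array([556,266])-s['ee_pos'][:2]; print(d@[np.cos(y),np.sin(y)], d@[np.sin(y),-np.cos(y)])
```

```text
[[469.40956022  89.15882402  84.        ]] [[470.40957015  86.86969024  24.        ]]
((254.5902557373047, 168.66220092773438), (45.125057220458984, 46.68679428100586), 59.744476318359375) [[468.70110666  85.97242921  24.        ]]
0.6996310465501665 198.24517830154633
```

Request:
carry_out --pt "0 0 0 0 0 -40 0.4" --pt "0 0 0 0 0 -80 0.4" --pt "0 0 0 0 0 -113 0.4" --pt "0 0 8 0 45 -113 0.4" --pt "0 0 16 0 90 -113 0.4" --pt "0 0 24 0 135 -113 0.4" --pt "0 0 31.5 0 180 -113 0.4" --pt "0 0 31.5 0.7 198 -113 0.4" --pt "0 0 31.5 0.7 198 -113 0.4" --pt "0 0 31.5 0.7 198 -113 0.4" --pt "0 0 31.5 0.7 198 -113 0.4"

```text
time_s: 12.8
ee_pos: [555.1, 264.5, 348.2]
ee_rot: [-179.9, 0.0, 122.5]
force: [0.4, 0.9, -0.1]
gripper_width: 63.7
gripper_force: 0.0
```

Run:
```python
from h import *
s=state(); print(s['time_s'],s['ee_pos'],s['ee_rot'],s['gripper_width'],s['qpos'])
im=save('wrist','pics/w6.png');np.save('s6.npy',s,allow_pickle=True)
c=cam('wrist',s); print(proj(c,[[556,266,297],[556,266,273]]))
```

```text
12.8 [555.09712147 264.5468581  348.22974311] [-1.79899717e+02  4.48038319e-03  1.22510403e+02] 63.744009944690234 [ 2.44199518e+01  1.95326055e+01  6.89503671e+01 -1.85565396e-02
  9.16156812e+01 -8.09095443e+00]
[[258.96821314 209.82483078]
 [258.73937935 200.55288314]]
```

View pics/w6.png

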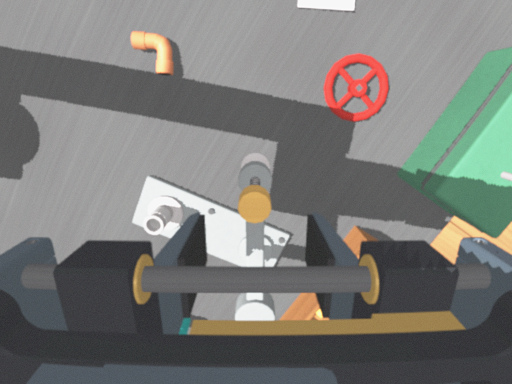

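The knob is at (255,205) with the arm lined up along tool x; the nipple is at (158,222).

Run:
```python
from h import *
s=np.load('s6.npy',allow_pickle=True).item(); c=cam('wrist',s)
im=cv2.imread('pics/w6.png'); hsv=cv2.cvtColor(im,cv2.COLOR_BGR2HSV)
m=cv2.inRange(hsv,(8,110,60),(35,255,255)); m[:170]=0;m[240:]=0;m[:,:225]=0;m[:,290:]=0
ys,xs=np.nonzero(m); print(xs.min(),xs.max(),ys.min(),ys.max(),[(r,xs[ys==r].min(),xs[ys==r].max()) for r in range(ys.min(),ys.max()+1,3)])
def ang(P): return np.c_[P[0]+14*np.cos(t),P[1]+14*np.sin(t),np.full(60,P[2])]
t=np.linspace(0,2*np.pi,60)
from scipy.optimize import least_squares
def box(p):
    q=np.vstack([proj(c,ang((p[0],p[1],p[2]))),proj(c,ang((p[0],p[1],p[2]-24)))]); return np.r_[q.min(0),q.max(0)]
obs=np.array([xs.min()-.5,ys.min()-.5,xs.max()+.5,ys.max()+.5])
r=least_squares(lambda p:box(p)-obs,[556,266,297],diff_step=1e-3); print(r.x,r.fun)
hub=np.array([650.6,116.2]); v=r.x[:2]-hub; print(np.hypot(*v),np.degrees(np.arctan2(v[1],v[0])))
```

```text
238 270 185 222 [(185, np.int64(251), np.int64(257)), (188, np.int64(245), np.int64(263)), (191, np.int64(243), np.int64(266)), (194, np.int64(241), np.int64(268)), (197, np.int64(240), np.int64(269)), (200, np.int64(240), np.int64(269)), (203, np.int64(239), np.int64(270)), (206, np.int64(239), np.int64(270)), (209, np.int64(238), np.int64(270)), (212, np.int64(239), np.int64(269)), (215, np.int64(241), np.int64(267)), (218, np.int64(244), np.int64(264)), (221, np.int64(248), np.int64(261))]
[554.09090046 261.33785064 283.07619815] [ 0.14462852 -0.13293674 -0.14460716  0.12564051]
174.29573139261217 123.62183371531071
```

Request:
carry_out --pt "0 0 0 0 0 30 0.4" --pt "0 0 0 0 0 55 0.4" --pt "0 0 0 0 0 75 0.4" --pt "0 0 0 0 0 87 0.4" --pt "0 0 0 0 0 87 0.4" --pt "0 0 0 0 0 87 0.0" --pt "0 0 0 0 0 87 -0.2" --pt "0 0 0 0 0 87 -0.4" --pt "0 0 0 0 0 87 -0.6" --pt "0 0 0 0 0 87 -0.7" --pt "0 0 0 0 0 87 -0.7" --pt "0 0 0 0 0 87 -0.7" --force 40

```text
time_s: 14.05
ee_pos: [555.6, 265.7, 262.2]
ee_rot: [180.0, -0.0, 122.6]
force: [-0.8, -0.1, 1.9]
gripper_width: 27.3
gripper_force: 40.0
```

Request:
carry_out --pt "0 0 0 0 0 -2 -0.7" --pt "0 0 0 0 0 -4 -0.7" --pt "0 0 0 0 0 -6 -0.7" --pt "0 0 0 0 0 -8 -0.7" --pt "0 0 0 0 0 -10 -0.7" --pt "0 0 0 0 0 -10 -0.7"

```text
time_s: 14.65
ee_pos: [555.2, 265.5, 271.6]
ee_rot: [-179.9, -0.0, 122.6]
force: [-0.6, -0.4, -11.5]
gripper_width: 27.2
gripper_force: 40.0
```

Request:
carry_out --pt "0 0 0 0 0 -2 -0.7" --pt "0 0 0 0 0 -4 -0.7" --pt "0 0 0 0 0 -6 -0.7" --pt "0 0 0 0 0 -8 -0.7" --pt "0 0 0 0 0 -8 -0.7"

```text
time_s: 15.15
ee_pos: [555.6, 265.8, 280.3]
ee_rot: [180.0, -0.0, 122.5]
force: [-0.2, 0.1, -10.1]
gripper_width: 26.9
gripper_force: 40.0
```

Request:
carry_out --pt "0 0 0 0 0 -1 -0.7" --pt "0 0 0 0 0 -2 -0.7" --pt "0 0 0 0 0 -2 -0.7"

```text
time_s: 15.45
ee_pos: [555.6, 265.7, 281.9]
ee_rot: [180.0, -0.0, 122.6]
force: [-1.3, -0.6, -10.1]
gripper_width: 27.4
gripper_force: 40.0
```

Request:
carry_out --pt "0 0 0 0 0 -1 -0.7" --pt "0 0 0 0 0 -2 -0.7" --pt "0 0 0 0 0 -2 -0.7"

```text
time_s: 15.75
ee_pos: [555.6, 265.8, 283.9]
ee_rot: [180.0, -0.0, 122.6]
force: [-1.0, 0.3, -11.2]
gripper_width: 27.0
gripper_force: 40.0
```

Request:
carry_out --pt "0 0 0 0 0 -1 -0.7" --pt "0 0 0 0 0 -2 -0.7" --pt "0 0 0 0 0 -2 -0.7"

```text
time_s: 16.05
ee_pos: [555.6, 265.7, 285.9]
ee_rot: [180.0, -0.0, 122.6]
force: [-1.1, 0.6, -10.6]
gripper_width: 27.2
gripper_force: 40.0
```

Request:
carry_out --pt "0 0 0 0 0 -1 -0.7" --pt "0 0 0 0 0 -2 -0.7" --pt "0 0 0 0 0 -2 -0.7"

```text
time_s: 16.35
ee_pos: [555.4, 265.6, 286.1]
ee_rot: [-179.9, -0.0, 122.6]
force: [0.3, 0.1, -22.3]
gripper_width: 27.3
gripper_force: 40.0
```

Request:
carry_out --pt "0 0 0 0 0 -1 -0.7" --pt "0 0 0 0 0 -2 -0.7" --pt "0 0 0 0 0 -2 -0.7"

```text
time_s: 16.65
ee_pos: [554.9, 265.2, 286.2]
ee_rot: [-179.7, -0.0, 122.6]
force: [0.7, 0.4, -28.3]
gripper_width: 26.8
gripper_force: 40.0
```

Request:
carry_out --pt "0 0 0 0 0 -1 -0.7" --pt "0 0 0 0 0 -2 -0.7" --pt "0 0 0 0 0 -2 -0.7"

```text
time_s: 16.95
ee_pos: [554.2, 264.9, 286.3]
ee_rot: [-179.5, -0.1, 122.6]
force: [1.3, 0.3, -34.2]
gripper_width: 27.2
gripper_force: 40.0
```

The stop (spindle 0) was met with the TCP at z ≈ 286.1, which fits the knob centre at 307. I'll relax, grip lightly and swing along the 180 mm arc.

Request:
carry_out --pt "0 0 0 0 0 2 -0.7" --pt "0 0 0 0 0 4 -0.7" --pt "0 0 0 0 0 5.5 -0.7" --pt "0 0 0 0 0 5.5 -0.7" --force 10

```text
time_s: 17.35
ee_pos: [556.2, 266.1, 288.9]
ee_rot: [179.7, 0.0, 122.6]
force: [-1.4, 0.0, -5.1]
gripper_width: 28.1
gripper_force: 10.0
```

Request:
carry_out --pt "0 0 -3.3 -0.3 -10.2 0 -0.7" --pt "0 0 -6.6 -1.2 -20.5 0 -0.7" --pt "0 0 -9.9 -2.7 -30.6 0 -0.7" --pt "0 0 -13.2 -4.7 -40.6 0 -0.7" --pt "0 0 -16.5 -7.3 -50.6 0 -0.7" --pt "0 0 -19.8 -10.5 -60.3 0 -0.7" --pt "0 0 -23.1 -14.3 -69.8 0 -0.7" --pt "0 0 -26.4 -18.6 -79.1 0 -0.7" --pt "0 0 -29.7 -23.4 -88.2 0 -0.7" --pt "0 0 -33 -28.7 -96.9 0 -0.7" --pt "0 0 -33 -28.7 -96.9 0 -0.7" --pt "0 0 -33 -28.7 -96.9 0 -0.7"

```text
time_s: 18.55
ee_pos: [488.1, 190.3, 288.8]
ee_rot: [179.8, -0.0, 155.6]
force: [-6.3, 2.6, -3.6]
gripper_width: 27.9
gripper_force: 10.0
```

Request:
carry_out --pt "0 0 -3.35 0.3 -10.5 0 -0.7" --pt "0 0 -6.7 0.0 -21 0 -0.7" --pt "0 0 -10 -1.0 -31.4 0 -0.7" --pt "0 0 -13.4 -2.9 -41.7 0 -0.7" --pt "0 0 -16.7 -5.6 -51.9 0 -0.7" --pt "0 0 -20.1 -9 -61.9 0 -0.7" --pt "0 0 -23.4 -12.9 -71.6 0 -0.7" --pt "0 0 -26.8 -17.3 -81.2 0 -0.7" --pt "0 0 -30.1 -22.3 -90.4 0 -0.7" --pt "0 0 -33.5 -27.9 -99.7 0 -0.7" --pt "0 0 -33.5 -27.9 -99.7 0 -0.7" --pt "0 0 -33.5 -27.9 -99.7 0 -0.7"

```text
time_s: 19.75
ee_pos: [473.0, 86.6, 288.8]
ee_rot: [-180.0, 0.1, -171.0]
force: [-5.6, -1.4, -0.7]
gripper_width: 27.9
gripper_force: 10.0
```

Run:
```python
from tri import *
s=state(); print(s['time_s'],s['ee_pos'],s['ee_rot'],s['force'])
a=save('scene','pics/e.png');b=save('side','pics/f.png')
P=[[470,87,84],[470,87,149]]
print(proj(A,P),proj(B,P))
cr=lambda im,u,v:cv2.resize(im[v-50:v+50,u-50:u+50,::-1],(400,400),interpolation=cv2.INTER_CUBIC)
u=proj(A,P).mean(0).astype(int);v=proj(B,P).mean(0).astype(int); print(u-50,v-50)
cv2.imwrite('pics/ef.png',np.hstack([cr(a,*u),cr(b,*v)]))
```

```text
19.75 [472.96272376  86.63042257 288.78496963] [-1.79982749e+02  1.25704948e-01 -1.71010766e+02] [-5.60262905 -1.40860213 -0.71347345]
[[280.75821621 223.92892278]
 [282.22302256 209.36830241]] [[234.44609861 202.6480863 ]
 [234.0637824  185.97596797]]
[231 166] [184 144]
```

View pics/ef.png

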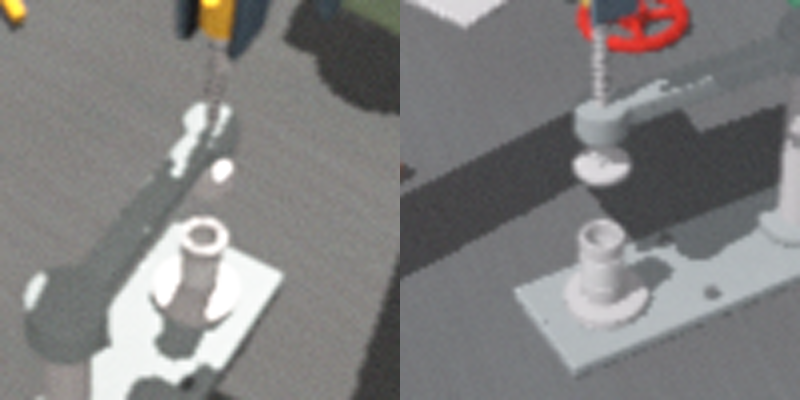

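Run:
```python
from tri import *
a=(231+204.5/4-.4,166+237/4-.4); b=(184+203/4-.4,144+236/4-.4)
print('nipple top',tri(a,b),atz(A,[a],84)[0],atz(B,[b],84)[0])
print('short earlier bias: scene z60 (591.3,-209.9) side (589.3,-218)')
b2=(184+202/4-.4,144+170/4-.4); print('foot side',atz(B,[b2],149)[0])
# knob top both views unaffected
```

```text
nipple top (array([470.11919001,  90.05534627,  81.90963059]), np.float64(1.371606688710024)) [470.8767131   91.27517512  84.        ] [469.8083038   87.30648422  84.        ]
short earlier bias: scene z60 (591.3,-209.9) side (589.3,-218)
foot side [469.90156401  86.43914851 149.        ]
```

Nipple and foot are aligned to within about 2–3 mm. I'll shift 1 mm toward the nipple, regrip firmly and slide down.

Request:
carry_out --pt "0 0 0 0 0 0 -0.2" --pt "0 0 0 0 0 0 -0.2" --pt "0 0 0 0.5 1 0 -0.2" --pt "0 0 0 0.5 1 0 -0.2" --pt "0 0 0 0.5 1 0 -0.7" --pt "0 0 0 0.5 1 0 -0.7" --pt "0 0 0 0.5 1 0 -0.7" --pt "0 0 0 0.5 1 0 -0.7" --force 40

```text
time_s: 20.65
ee_pos: [473.2, 88.0, 286.5]
ee_rot: [-180.0, 0.0, -170.9]
force: [0.2, -1.1, 1.9]
gripper_width: 27.4
gripper_force: 40.0
```

Request:
carry_out --pt "0 0 0 0 0 3 -0.7" --pt "0 0 0 0 0 7 -0.7" --pt "0 0 0 0 0 12 -0.7" --pt "0 0 0 0 0 17 -0.7" --pt "0 0 0 0 0 22 -0.7" --pt "0 0 0 0 0 27 -0.7" --pt "0 0 0 0 0 32 -0.7" --pt "0 0 0 0 0 37 -0.7" --pt "0 0 0 0 0 42 -0.7" --pt "0 0 0 0 0 47 -0.7" --pt "0 0 0 0 0 52 -0.7" --pt "0 0 0 0 0 57 -0.7" --pt "0 0 0 0 0 60 -0.7" --pt "0 0 0 0 0 60 -0.7" --pt "0 0 0 0 0 60 -0.7"

```text
time_s: 22.15
ee_pos: [473.2, 87.9, 226.7]
ee_rot: [-180.0, 0.1, -170.9]
force: [0.1, -0.1, 3.2]
gripper_width: 27.2
gripper_force: 40.0
```

Request:
carry_out --pt "0 0 0 0 0 1 -0.7" --pt "0 0 0 0 0 2 -0.7" --pt "0 0 0 0 0 3 -0.7" --pt "0 0 0 0 0 3 -0.7" --pt "0 0 0 0 0 3 -0.7"

```text
time_s: 22.65
ee_pos: [473.2, 87.9, 223.9]
ee_rot: [-180.0, 0.1, -170.9]
force: [-0.8, -0.7, 5.8]
gripper_width: 27.2
gripper_force: 40.0
```

Request:
carry_out --pt "0 0 0 0 0 1 -0.7" --pt "0 0 0 0 0 2 -0.7" --pt "0 0 0 0 0 3 -0.7" --pt "0 0 0 0 0 4 -0.7" --pt "0 0 0 0 0 4 -0.7" --pt "0 0 0 0 0 4 -0.7"

```text
time_s: 23.25
ee_pos: [473.2, 88.0, 220.1]
ee_rot: [-180.0, 0.1, -170.9]
force: [-0.5, -0.8, 6.9]
gripper_width: 27.2
gripper_force: 40.0
```

Run:
```python
from tri import *
s=state(); print(s['time_s'],s['ee_pos'],s['force'])
b=save('side','pics/g.png')
cv2.imwrite('pics/g2.png',cv2.resize(b[145:235,190:290,::-1],(800,720),interpolation=cv2.INTER_CUBIC)[:600])
```

```text
23.25 [473.20910217  87.95651384 220.11313812] [-0.50697524 -0.75234129  6.89638127]
```

View pics/g2.png

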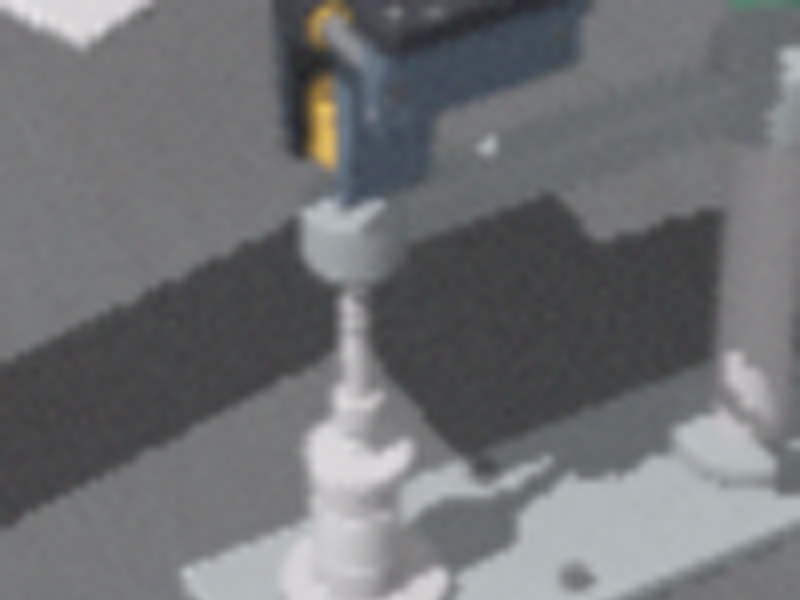

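Foot sits centrally on the nipple, just touching (spindle ≈ 66.4 mm). I'll go 4.6 mm further to spring mid-travel.

Request:
carry_out --pt "0 0 0 0 0 1 -0.7" --pt "0 0 0 0 0 2 -0.7" --pt "0 0 0 0 0 3 -0.7" --pt "0 0 0 0 0 4 -0.7" --pt "0 0 0 0 0 4.6 -0.7" --pt "0 0 0 0 0 4.6 -0.7" --pt "0 0 0 0 0 4.6 -0.7"

```text
time_s: 24.0
ee_pos: [473.2, 87.9, 215.9]
ee_rot: [-180.0, 0.1, -170.9]
force: [-2.2, 0.6, 8.0]
gripper_width: 27.2
gripper_force: 40.0
```

Request:
carry_out --pt "0 0 0 0 0 -0.5 -0.4" --pt "0 0 0 0 0 -0.5 -0.2" --pt "0 0 0 0 0 -0.5 0.0" --pt "0 0 0 0 0 -0.5 0.2" --pt "0 0 0 0 0 -0.5 0.3" --pt "0 0 0 0 0 -0.5 0.3" --pt "0 0 0 0 0 -10 0.3" --pt "0 0 0 0 0 -30 0.3" --pt "0 0 0 0 0 -60 0.3" --pt "0 0 0 0 0 -100 0.3" --pt "0 0 0 0 0 -140 0.3" --pt "0 0 0 0 0 -180 0.3" --pt "0 0 0 0 0 -180 0.3" --pt "0 0 0 0 0 -180 0.3"

```text
time_s: 25.4
ee_pos: [473.1, 88.0, 395.7]
ee_rot: [180.0, 0.1, -170.9]
force: [-0.7, -0.6, -1.2]
gripper_width: 59.3
gripper_force: 0.0
```

Run:
```python
from tri import *
from scipy.optimize import least_squares
s=state(); print(s['time_s'],s['ee_pos'],s['ee_rot'],s['gripper_width'],s['force'])
t=np.linspace(0,2*np.pi,60)
def meas(ims,guess,pad=25):
    obs=[];cs=[A,B]
    for im,c in zip(ims,cs):
        hsv=cv2.cvtColor(im,cv2.COLOR_BGR2HSV); m=cv2.inRange(hsv,(15,120,60),(35,255,255))
        u,v=proj(c,[guess])[0].astype(int); z=np.zeros_like(m); z[v-pad:v+pad,u-pad:u+pad]=m[v-pad:v+pad,u-pad:u+pad]
        n,l,st,_=cv2.connectedComponentsWithStats(z); k=1+st[1:,4].argmax(); x,y,w,h=st[k][:4]; obs+=[x-.5,y-.5,x+w-.5,y+h-.5]
    def f(p):
        r=[]
        for c in cs:
            q=proj(c,np.vstack([np.c_[p[0]+14*np.cos(t),p[1]+14*np.sin(t),np.full(60,p[2]+d)] for d in (-12,12)])); r+=[*q.min(0),*q.max(0)]
        return np.array(r)-obs
    r=least_squares(f,guess,diff_step=1e-3); return r.x.round(1),r.fun.round(1)
print('start',meas([cv2.imread('pics/a.png'),cv2.imread('pics/b.png')],[555,267,283]))
save('scene','pics/i.png');save('side','pics/j.png')
print('now',meas([cv2.imread('pics/i.png'),cv2.imread('pics/j.png')],[471,87,236]))
c=cam('wrist'); print(proj(c,[[470,87,248],[470,87,224]])); save('wrist','pics/k.png')
```

```text
25.4 [473.05129248  87.9822451  395.73717132] [ 1.79996974e+02  1.42165964e-01 -1.70943024e+02] 59.30189459130911 [-0.69738275 -0.60402561 -1.17780893]
start (array([553.2, 267.7, 283.9]), array([-0.2,  0. ,  0.4, -0.1,  0. , -0.6,  0.2,  0.8]))
now (array([471.3,  89.8, 237.6]), array([-0.1, -0.5,  0.2,  0.4, -0.1, -0.5,  0.2,  0.6]))
[[255.30194568 180.45008063]
 [255.33637864 175.5722811 ]]
```

The knob dropped 46.3 mm from its starting height. With the 24 mm it started down, that makes the spindle ≈ 70.3–70.6 mm, so the foot is pressed in about 5.5 mm. Knob and nipple are in line.

```bash
python3 -c "
from workcell import workorder; print(workorder.job_done())"
```

```text
the job is handed in; nothing more can be done
None
```

The job is handed in (no verdict came back): the short nipple stands upright on the anvil, about 2–3 mm off centre, with the gauge foot resting on it about 5.5 mm into its 12 mm travel, the gripper clear, and about 25 s used.

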